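# Clamp the whetstone and hold the flattening plate flush on it

## Task

The whetstone on the tilted holder needs flattening. First slide the holder's clamp jaw along until you feel it bear snugly against the end of the stone. Then pick up the steel flattening plate by its wooden ridge, lay it squarely on the middle of the stone's sloping face, tilted to match so that it sits flush all over, and finish still gripping it there and pressing it on with about 10 N: do not let go. Leave the other things on the worktop where they stand.

Things in the scene. Friction and masses are not known exactly. Their poses are not given: they have to be found in the camera images.
- holder: Whetstone holder, fixed to the worktop: dark steel base 130 x 200 mm, aluminium stage on a level pivot 55 mm up, over the base's centre, 49 mm below the stone's face; too stiff to yield to the robot. The stage is 90 mm wide, reaches 145 mm from the stone's centre on the jaw's (-y) side, 91 mm on the fixed stop's; the stop is 7 mm lower than the stone's face. Origin: centre of the base's underside.
- stone_face (a point): Centre of the upper face of the whetstone, a plain grey block 70 mm wide (x), 150 mm long (y), 25 mm thick, fixed on the holder's tilted stage. z: the face's outward normal; y: along the stone, level, pointing to the fixed stop; x: up the slope. The tilt differs each start: 0.2 to 0.5 rad about y, the face looking up and towards the robot.
- jaw_tab (a point): On the outer face (away from the stone) of the steel clamp jaw's upright thumb tab, mid-width, 21 mm above the stone face's level; axes as stone_face; push towards +y to shut. Tab 36 mm wide (x), 10 mm thick (y), its top 12 mm above this point. Below it the jaw block, 64 x 14 x 20 mm, at the stone's -y end, reaches 2 mm farther out and stays 5 mm below the stone's face.
- jaw (a joint): The jaw's slide along the stage, in m: the gap between jaw and stone. 0 is just touching the stone, up to 0.045 open; it starts 0.012 to 0.040 open. It takes about 3 N to slide and stays where it is left.
- flattener: Flattening plate: a flat steel plate 64 mm (x) by 80 mm (y) by 9 mm thick, with a wooden grip ridge on top, 56 mm long along x, 24 mm wide across y, its top 43 mm above the plate's underside. Origin: centre of the underside; z up. It starts lying flat on the worktop. About 0.15 to 0.31 kg. Grip it from above with the fingers closing along its y.
- sardine_tin: Bystander: flat sardine tin, 63x105x24 mm, origin at the centre of its underside; leave it alone.
- glass_tumbler: Bystander: drinking glass, 81 mm across, 93 mm high, origin at the centre of its underside; leave it alone.
- timer: Bystander: round white wind-up kitchen timer, 65 mm across, 50 mm high, origin at the centre of its underside; leave it alone.
- box_of_tea: Bystander: carton of tea, 69x133x66 mm, origin at the centre of its underside; leave it alone.
Not all that is in view belongs to the job. What is shaped like the flattener but red is not meant.

How it is judged:
By the outcome, as a careful person would: the job done as asked, in the order asked, and still so for the second after the job is handed in, while the arm keeps its last pose, push and grip.
It also fails if it takes over 58 s, if anything falls off the work surface, if the arm or the gripper's body presses on something with over 40 N, if the wrist force passes 120 N, or if a joint passes its speed limit or range.

## Robot

A 7-joint arm with a two-finger parallel gripper is mounted at the origin on a cart in front of the work surface, level with it; the furniture and walls round the work are solid. World frame = base frame: x ahead of the robot, y to its left, z up, the work surface at z = 0. Lengths are in m, angles in rad, forces in N, time in s.
With the tool pointing down it reaches from about 0.425 to 0.825 m from the base axis. Payload 3.6 kg.
Tool frame: the origin (TCP) lies midway between the tips of the shut fingers; the grasp point (between the pads) lies bot.grip_point_offset behind it (bot.grip_point_offset is the distance from the TCP to the grasp point, in m); z points along the fingers, y is the line along which they close (so a half turn about z gives the same grasp; the last joint's range is limited). The gripper opens to 85 mm and grips with 20 to 120 N. Pads are 22 mm wide; open, the fingers measure 114 mm over their backs; the gripper's body (76 mm by 85 mm) begins 54 mm behind the grasp point. The pads swing forward as they close: fully open they stand 13 mm farther back than shut.
Start: joints at [-1.29, 0.615, -0.013, 1.423, 0.008, 1.103, -0.04], TCP at [0.197, 0.619, 0.231] pointing down, gripper open.
Joint ranges: [-3.12, 3.12], [-0.3, 2.06], [-1.34, 1.32], [0.26, 2.42], [-1.36, 4.5], [0.01, 1.98], [-2.84, 2.84]. Speed limits (rad/s): [2.79, 2.79, 3.14, 3.14, 3.14, 3.14, 3.14].

## Interface

Orientations are given as a rotation vector (axis times angle).
In Python, from station import bot gives the robot as it stands. The module is installed in compiled form; this text tells all that it offers.
- The arm moves only by the tool servo_tool, never from a script. Its argument "rows" is a list of rows, each a list of 3 entries, a list of its own where there are three numbers: the shift along the world's x, y, z normalised to -1 to 1, where 1 is 0.15 m, then the turn, a rotation vector about the world's x, y, z normalised to -1 to 1, where 1 is pi rad, then the finger opening in mm, from 0 to 85.4. A call has 1 to 10 rows; each row is the pose to reach, as a shift and turn from the pose commanded when the call began, turning the shorter way round; what a row does not reach only later rows make up. A row lasts 1/12 s, in which the tool goes at most 41.7 mm and 7.16 degrees, less where a joint would pass 70% of its speed; a pose out of reach is approached as far as the arm can. A call with a number of a shift or a turn outside -1 to 1 is refused whole. A call with a gripper value outside its range is refused whole. The fingers move at their own pace and stop on an object; "newtons" is the grip in N (left out, the last holds). Time passes only in rows, so rows that repeat a pose let the fingers close. It gives the time, the measured TCP pose, the force, the opening and the grip force at its end, in the units of the state.
- bot.sense(): the state, without advancing time (a new reading comes with each control period).
- bot.get_image(name): name is "scene" or "top"; returns a dict with "pixels" (400x640x3 uint8, red, green, blue), "fovy" (degrees; the focal length in pixels is half the picture's height over the tangent of half this angle, whatever the lens; pixels are square), "cx", "cy" (the principal point, pixels), "eye" and "attitude" of the camera in the world. Camera axes: x right, y down, z forward; pixel columns grow to the right and rows downward; lengths in m; the calibration is good to about 2 mm. A picture is of the moment at which its call begins. There is no depth.
- bot.close_job(): hands the job in; it is judged then, once.
Trained networks look in the newest picture that a camera, given by its name, has taken for a name from the list of things; names that differ only in an ending like _2 or _b are one class to them, and where a whole thing is asked for, a point or a joint stands for the part that bears it (a point fixed in the world has none). Each returns a list of dicts, best first, with "confidence" (0 to 1); they miss things now and then, are a little off and sometimes report something else, mostly with a low value. They report only what shows in the picture. A call takes as long as a camera call. They do not tell look-alikes from the thing itself.
- bot.search_frame(camera, query): "pixel" ([column, row] in pixels, amid what is visible of it).
The state is a dict: "t": time; "joint_positions": joint angles; "dq": joint speeds; "tau": joint torques, N m; "eef_pos": TCP position; "orientation": TCP orientation; "ft_force": force on the tool from outside, world axes, zero at the start; "moment": the same for the moment, N m; "finger_gap": finger opening in m; "grip_force": force on a finger pad.
Only numpy, scipy, OpenCV 4.12 (cv2) and the standard library are available. Lean on these libraries where they do the work, as an engineer would, in place of code of your own. Each camera call takes 0.05 s, during which the arm holds its last target. There are 200 camera calls.

## Working session

There is one attempt and no reset: what is moved stays moved. The work goes in short steps, Python scripts to look and compute and a tool call to move; the robot and the scene stay as the last step left them, time stands still between calls to the robot, and variables do not carry over. Pictures are saved under pics/ and viewed, at most 10 in all, crops included, and the job is handed in when it is done.

Besides the shell and the picture viewer there is one more tool, called by a JSON object that holds its "method" and its "body". servo_tool: Moves the arm, as the interface text tells. Its arguments: {"type":"object","properties":{"rows":{"type":"array"},"newtons":{"type":"number"}},"required":["rows"]}

```bash
mkdir -p pics
cat > h.py <<'E'
import numpy as np, cv2
from station import bot
from scipy.spatial.transform import Rotation as R
def grab(n,save=None):
    im=bot.get_image(n)
    if save: cv2.imwrite('pics/'+save,im['pixels'][:,:,::-1])
    return im
def att(im):
    a=np.array(im['attitude'],float)
    return a if a.shape==(3,3) else R.from_rotvec(a).as_matrix()
def f(im): return 200/np.tan(np.radians(im['fovy'])/2)
def proj(im,P):
    p=(np.atleast_2d(P)-np.array(im['eye']))@att(im)
    return np.c_[im['cx']+f(im)*p[:,0]/p[:,2], im['cy']+f(im)*p[:,1]/p[:,2]]
def ray(im,px):
    d=np.array([(px[0]-im['cx'])/f(im),(px[1]-im['cy'])/f(im),1]); return np.array(im['eye']),att(im)@d
def onz(im,px,z):
    e,d=ray(im,px); return e+d*(z-e[2])/d[2]
E
python3 - <<'E'
from h import *
for n in('scene','top'):
    im=grab(n,n+'0.png'); print(n,{k:v for k,v in im.items() if k!='pixels'})
    for q in('holder','stone_face','jaw_tab','flattener','sardine_tin','glass_tumbler','timer','box_of_tea'):
        print(q,[(np.round(r['pixel']).tolist(),round(r['confidence'],2)) for r in bot.search_frame(n,q)[:3]])
print(bot.sense(),bot.grip_point_offset)
E
```

```text
scene {'fovy': 46.6796875346515, 'cx': 324.4215996670825, 'cy': 202.73518621039366, 'eye': array([-0.10521031, -0.78532664,  0.73142408]), 'attitude': array([-1.97330953,  0.7675417 , -0.41459043])}
holder [([324.0, 212.0], 0.62)]
stone_face [([316.0, 200.0], 0.78)]
jaw_tab [([346.0, 208.0], 0.58)]
flattener [([275.0, 251.0], 0.84), ([304.0, 281.0], 0.78), ([388.0, 286.0], 0.75)]
sardine_tin [([251.0, 229.0], 0.66)]
glass_tumbler [([252.0, 190.0], 0.77)]
timer [([390.0, 283.0], 0.79)]
box_of_tea [([388.0, 206.0], 0.76)]
top {'fovy': 57.50681090665198, 'cx': 322.19984263224984, 'cy': 202.8965574766537, 'eye': array([0.50082852, 0.05220892, 0.94424677]), 'attitude': array([-2.1439593 ,  2.13606163, -0.18047019])}
holder [([314.0, 205.0], 0.69)]
stone_face [([305.0, 206.0], 0.68)]
jaw_tab [([350.0, 206.0], 0.73)]
flattener [([317.0, 281.0], 0.89), ([371.0, 284.0], 0.83)]
sardine_tin [([270.0, 275.0], 0.67)]
glass_tumbler [([353.0, 205.0], 0.65), ([212.0, 230.0], 0.57)]
timer [([438.0, 236.0], 0.58)]
box_of_tea [([346.0, 140.0], 0.81), ([436.0, 235.0], 0.64), ([353.0, 204.0], 0.29)]
{'t': 0.9, 'joint_positions': array([-1.28947103,  0.6148737 , -0.01264566,  1.42339121,  0.00811499,
        1.1034073 , -0.04042535]), 'dq': array([ 6.75543710e-04,  9.03655593e-04,  5.12072426e-05,  3.27082962e-04,
       -4.04112574e-04,  4.88823441e-04,  3.68998969e-04]), 'tau': array([ 4.59345702e-04, -4.69101512e+01,  2.59396601e-01, -1.71342820e+01,
        1.01073983e-02,  1.83229953e-03,  6.76083914e-06]), 'eef_pos': array([0.19689123, 0.61943484, 0.2313171 ]), 'orientation': array([-4.81521362e-01, -3.10441762e+00,  3.54914716e-05]), 'ft_force': array([ 0.83298241, -0.08941208, -0.09028079]), 'moment': array([-0.05142441, -0.02775965,  0.01682028]), 'grip_force': 0.0, 'finger_gap': 0.08535320474024106} 0.0187
```

Run:
```python
import cv2
a=cv2.imread('pics/top0.png')[100:330,180:480]; cv2.imwrite('pics/top_c.png',cv2.resize(a,(780,598),interpolation=cv2.INTER_CUBIC))
a=cv2.imread('pics/scene0.png')[150:330,220:450]; cv2.imwrite('pics/scene_c.png',cv2.resize(a,(760,595),interpolation=cv2.INTER_CUBIC))
```

```text
(no output)
```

View pics/top_c.png

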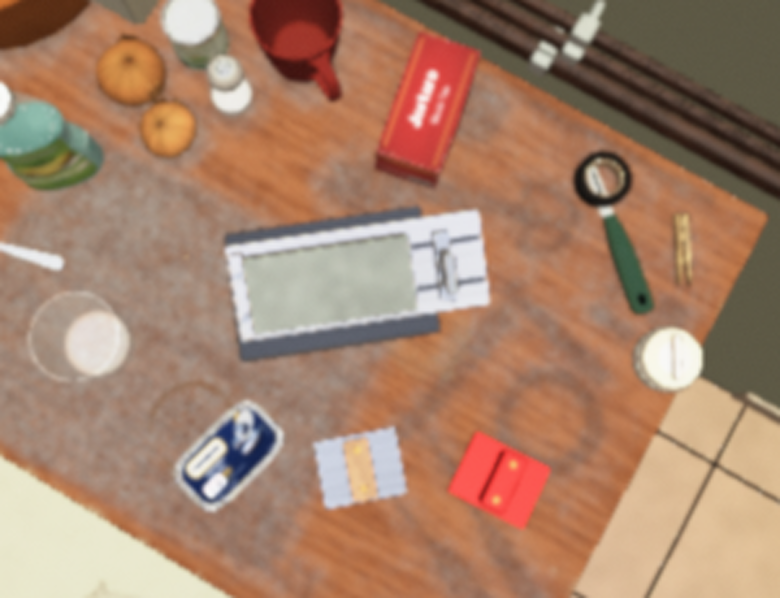

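View pics/scene_c.png

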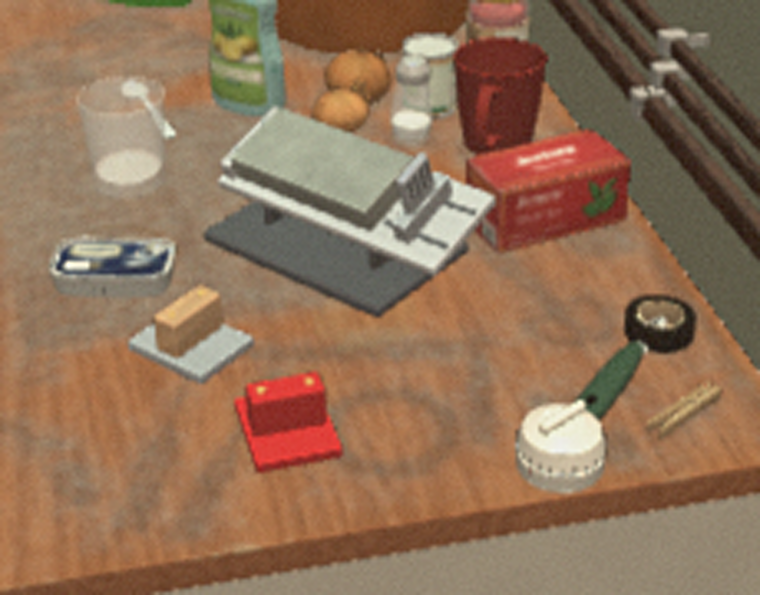

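Top view: the flattener is the steel plate with the wooden ridge, at about (317,281). It could be mistaken for the red look-alike at (371,285), or for the tin at (270,275). I choose the steel and wood one. The stone is at about (305,206), the jaw tab at about (350,205), and the jaw is open towards image right (-y).

```bash
cat > fit.py <<'E'
from h import *
from scipy.optimize import least_squares, minimize
T=lambda x,y:(180+x/2.6,100+y/2.6)
S=lambda x,y:(220+x/3.304,150+y/3.304)
def stoneR(p): # p: x,y,yaw,tilt
    return (R.from_euler('z',p[2])*R.from_euler('y',-p[3])).as_matrix()
def hold(p,L):  # L in stone_face frame
    return np.array([p[0],p[1],.055])+(np.atleast_2d(L)+[0,0,.049])@stoneR(p).T
def flat(p,L): return np.array([p[0],p[1],0])+np.atleast_2d(L)@R.from_euler('z',p[2]).as_matrix().T
def score(p,fn,edges,ims,n=40):
    tot=0
    for im,g in ims:
        for a,b in edges:
            t=np.linspace(.08,.92,n)[:,None]
            q=proj(im,fn(p,np.array(a)*(1-t)+np.array(b)*t)).astype(np.float32)
            tot+=cv2.remap(g,q[:,0].copy(),q[:,1].copy(),cv2.INTER_LINEAR).mean()
    return -tot/len(edges)/len(ims)
def grad(im,s=1.0):
    g=cv2.GaussianBlur(im['pixels'],(0,0),s).astype(np.float32)
    return np.sqrt(sum(cv2.Sobel(g,cv2.CV_32F,*d,ksize=3)**2 for d in((1,0),(0,1))).sum(2))
def refine(p,fn,edges,ims):
    for s in (1.6,.8):
        G=[(im,grad(im,s)) for im in ims]
        p=minimize(score,p,(fn,edges,G),method='Nelder-Mead',options=dict(initial_simplex=np.vstack([p]+[np.array(p)+d for d in np.diag([.004,.004,.03,.04][:len(p)])]),xatol=1e-5,fatol=1e-4)).x
    return p
rect=lambda x,y,z:[(( x,-y,z),(x,y,z)),((x,y,z),(-x,y,z)),((-x,y,z),(-x,-y,z)),((-x,-y,z),(x,-y,z))]
E
cat > run1.py <<'E'
from fit import *
t=grab('top');s=grab('scene')
C=[(.035,.075,0),(.035,-.075,0),(-.035,-.075,0),(-.035,.075,0),(.045,-.145,-.025),(-.045,-.145,-.025)]
pt=np.array([T(243,258),T(409,234),T(416,308),T(252,334),T(480,210),T(490,303)])
ps=np.array([S(275,110),S(413,152),S(370,220-20),S(232,152),S(495,205),S(435,268)])
r=least_squares(lambda p:np.r_[(proj(t,hold(p,C))-pt).ravel(),(proj(s,hold(p,C))-ps).ravel()],[.5,.07,0.1,.3])
print('corner',r.x,r.fun.round(1))
ed=rect(.035,.075,0)+[((.045,-.145,-.025),(-.045,-.145,-.025))]
p=refine(r.x,hold,ed,[t,s]);print('both',p)
for n,i in(('top',t),('scene',s)):print(n,refine(r.x,hold,ed,[i]))
F=[(.032,.04,.009),(.032,-.04,.009),(-.032,-.04,.009),(-.032,.04,.009)]
ft=np.array([T(313,440),T(397,427),T(407,493),T(325,509)])
q=least_squares(lambda p:(proj(t,flat(p,F))-ft).ravel(),[.3,.06,.1])
print('flat corner',q.x,q.fun.round(1))
fe=rect(.032,.04,.009)+rect(.028,.012,.043)
qq=refine(q.x,flat,fe,[t,s]);print('both',qq)
for n,i in(('top',t),('scene',s)):print(n,refine(q.x,flat,fe,[i]))
np.save('p.npy',p);np.save('q.npy',qq)
# overlay
rows=[]
for im,(x0,y0,w,h) in((t,(230,170,150,140)),(s,(235,170,150,110))):
    k=5;a=cv2.resize(im['pixels'][y0:y0+h,x0:x0+w,::-1],None,fx=k,fy=k,interpolation=cv2.INTER_CUBIC)
    for fn,pp,E,c in((hold,p,ed,(0,0,255)),(flat,qq,fe,(255,0,255))):
        for e in E:
            u=((proj(im,fn(pp,e))-[x0,y0]+.5)*k).astype(int);cv2.line(a,tuple(u[0].tolist()),tuple(u[1].tolist()),c,1)
    rows.append(cv2.resize(a,None,fx=.53,fy=.53))
w=max(r.shape[1] for r in rows)
cv2.imwrite('pics/ov.png',np.hstack([np.pad(r,((0,372-r.shape[0]),(0,0),(0,0))) if r.shape[0]<372 else r[:372] for r in rows]))
E
python3 run1.py
```

```text
corner [0.63282674 0.08417072 0.16319607 0.19355139] [-0.9 -0.  -1.  -0.8  0.9  0.3  0.5  0.4 -1.1 -0.1  0.7  1.   1.9 -0.4
  1.4  1.8 -1.   1.7 -0.7  0.   0.5 -1.6 -0.5 -1. ]
both [0.63365731 0.08462005 0.15004417 0.2930933 ]
top [0.63146812 0.08438225 0.14888429 0.25729034]
scene [0.63808089 0.08611948 0.14330696 0.33534737]
flat corner [0.45804589 0.05465194 0.17147459] [ 0.5  0.4 -0.5 -0.   0.   0.2 -0.  -0.5]
both [0.45719483 0.05652004 0.18893175]
top [0.45798087 0.05589098 0.19052341]
scene [0.45569255 0.05751359 0.20865957]
```

View pics/ov.png

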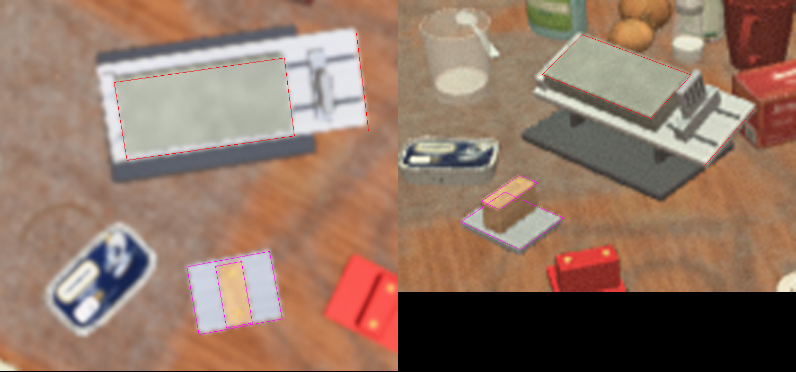

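```bash
cat > run2.py <<'E'
from fit import *
t=grab('top');s=grab('scene');p0=np.load('p.npy')
ed=rect(.035,.075,0)
sides=[((a*.035,b*.075,0),(a*.035,b*.075,-.025)) for a,b in((-1,-1),)]
stage=[((.045,-.145,-.025),(-.045,-.145,-.025)),((-.045,.091,-.025),(-.045,-.145,-.025)),((.045,-.1,-.025),(.045,-.145,-.025))]
low=[((-.035,.075,-.025),(-.035,-.075,-.025))]
def cost(v,G,reg):
    tot=reg*np.sum((v[4:]/1.0)**2)
    for k,(im,g) in enumerate(G):
        E=ed+stage+([] if k==0 else sides)
        for a,b in E:
            u=np.linspace(.06,.94,40)[:,None]
            q=(proj(im,hold(v,np.array(a)*(1-u)+np.array(b)*u))+v[4+2*k:6+2*k]).astype(np.float32)
            tot-=cv2.remap(g,q[:,0].copy(),q[:,1].copy(),cv2.INTER_LINEAR).mean()/max(1,1)/g.max()
    return tot
for tilt in(.22,.28,.34):
  v=np.r_[p0[:3],tilt,0,0,0,0]
  for sg in(1.6,1.):
    G=[(im,grad(im,sg)) for im in(t,s)]
    v=minimize(cost,v,(G,.05),method='Nelder-Mead',options=dict(initial_simplex=np.vstack([v]+[v+d for d in np.diag([.004,.004,.03,.04,.7,.7,.7,.7])]),maxiter=4000,maxfev=4000,xatol=1e-5,fatol=1e-5)).x
  print(v.round(4),cost(v,G,.05))
  if tilt==.22 or v_c>cost(v,G,.05): best,v_c=v,cost(v,G,.05)
v=best;np.save('v.npy',v)
G=[(im,grad(im,.8)) for im in(t,s)]
for k,(im,g) in enumerate(G):
  sc=[]
  gs=np.arange(0.008,.046,.001)
  for gap in gs:
    y=-(.087+gap);tot=0
    E=[((-.018,y,.033),(.018,y,.033)),((-.018,y+.01,.033),(.018,y+.01,.033))]+([((-.032,y-.002,-.005),(.032,y-.002,-.005))])
    for a,b in E:
      u=np.linspace(.06,.94,40)[:,None]
      q=(proj(im,hold(v,np.array(a)*(1-u)+np.array(b)*u))+v[4+2*k:6+2*k]).astype(np.float32)
      tot+=cv2.remap(g,q[:,0].copy(),q[:,1].copy(),cv2.INTER_LINEAR).mean()
    sc.append(tot)
  o=np.argsort(sc)[::-1][:5];print('gap',gs[o],np.array(sc)[o].round(0))
m=stoneR(v);print('R',m.round(3));print('face',hold(v,[0,0,0]))
E
python3 run2.py
```

```text
[ 0.6358  0.0854  0.1711  0.3331  0.0776 -0.2047 -0.0991 -0.2859] -5.773074110648523
[ 0.6358  0.0854  0.1695  0.3369  0.0695 -0.2942 -0.0681 -0.3235] -5.7727227149337255
[ 0.6362  0.0859  0.1688  0.3357  0.255  -0.1607 -0.0069 -0.1927] -5.773899603606018
gap [0.015 0.014 0.016 0.013 0.017] [794. 763. 751. 678. 673.]
gap [0.034 0.033 0.035 0.032 0.023] [927. 927. 889. 883. 832.]
R [[ 0.931 -0.168 -0.325]
 [ 0.159  0.986 -0.055]
 [ 0.329  0.     0.944]]
face [[0.62024359 0.08316551 0.10126476]]
```

Run:
```python
from fit import *
v=np.load('v.npy');out=[]
for k,n in enumerate(('top','scene')):
    im=grab(n);x0,y0,w,h=((325,175,50,50),(325,185,55,50))[k];K=8
    for gap in(.015,.024,.033):
        a=cv2.resize(im['pixels'][y0:y0+h,x0:x0+w,::-1],(400,400*h//w) if 0 else (w*K*6//10,h*K*6//10),interpolation=cv2.INTER_CUBIC);kk=K*.6
        y=-(.087+gap)
        for E,c in(([(-.018,y,.033),(.018,y,.033),(.018,y+.01,.033),(-.018,y+.01,.033)],(0,0,255)),([(-.032,y-.002,-.005),(.032,y-.002,-.005),(.032,y+.012,-.005),(-.032,y+.012,-.005)],(0,255,0))):
            u=((proj(im,hold(v,E))+v[4+2*k:6+2*k]-[x0,y0]+.5)*kk).astype(int)
            cv2.polylines(a,[u.reshape(-1,1,2)],True,c,1)
        out.append(cv2.resize(a,(260,240)))
cv2.imwrite('pics/jaw.png',np.vstack([np.hstack(out[:3]),np.hstack(out[3:])]))
```

```text
(no output)
```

View pics/jaw.png

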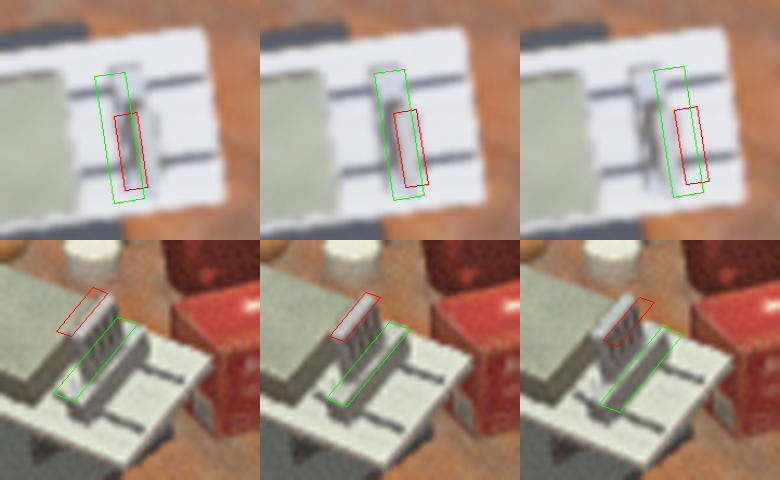

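The jaw's outline matches a gap of about 0.022 to 0.024 m. The tilt is about 0.335 and the yaw about 0.17. Now I move towards the jaw with the fingers shut.

{"method": "servo_tool", "body": {"rows": [[[0.433,-0.933,0],[0,0,0.152],0],[[0.433,-0.933,0],[0,0,0.152],0],[[0.433,-0.933,0],[0,0,0.152],0],[[0.433,-0.933,0],[0,0,0.152],0]], "newtons": 30}}

```text
t: 1.53
eef_pos: [0.264, 0.4757, 0.2312]
orientation: [-0.271, 3.129, -0.004]
ft_force: [0.9, -0.1, -0.7]
finger_gap: 0.039
grip_force: 0.0
```

{"method": "servo_tool", "body": {"rows": [[[0.433,-0.933,0],[0,0,0],0],[[0.433,-0.933,0],[0,0,0],0],[[0.433,-0.933,0],[0,0,0],0],[[0.433,-0.933,0],[0,0,0],0]]}}

```text
t: 1.87
eef_pos: [0.3286, 0.3354, 0.2315]
orientation: [-0.26, 3.13, -0.003]
ft_force: [-0.0, 1.2, 0.5]
finger_gap: 0.0001
grip_force: 0.0
```

{"method": "servo_tool", "body": {"rows": [[[0.433,-0.933,0],[0,0,0],0],[[0.433,-0.933,0],[0,0,0],0],[[0.433,-0.933,0],[0,0,0],0],[[0.433,-0.933,0],[0,0,0],0]]}}

```text
t: 2.2
eef_pos: [0.3932, 0.1956, 0.2316]
orientation: [-0.26, 3.13, -0.002]
ft_force: [0.3, -0.5, -0.5]
finger_gap: 0.0001
grip_force: 0.0
```

{"method": "servo_tool", "body": {"rows": [[[0.433,-0.933,0],[0,0,0],0],[[0.433,-0.933,0],[0,0,0],0],[[0.433,-0.933,0],[0,0,0],0],[[0.433,-0.933,0],[0,0,0],0]]}}

```text
t: 2.53
eef_pos: [0.4581, 0.0554, 0.2317]
orientation: [-0.26, 3.129, -0.003]
ft_force: [0.4, -0.8, 0.3]
finger_gap: -0.0
grip_force: 0.0
```

{"method": "servo_tool", "body": {"rows": [[[0.6,-0.8,-0.2],[0.018,-0.105,0],0],[[0.6,-0.8,-0.2],[0.018,-0.105,0],0],[[0.6,-0.8,-0.2],[0.018,-0.105,0],0],[[0.6,-0.8,-0.2],[0.018,-0.105,0],0],[[0.6,-0.8,-0.2],[0.018,-0.105,0],0]]}}

```text
t: 2.95
eef_pos: [0.5482, -0.0683, 0.2006]
orientation: [-0.222, 2.798, 0.033]
ft_force: [0.5, 0.4, 0.3]
finger_gap: -0.0002
grip_force: 0.0
```

{"method": "servo_tool", "body": {"rows": [[[0.6,0,-0.25],[0,0,0],0],[[0.6,0,-0.25],[0,0,0],0],[[0.6,0,-0.25],[0,0,0],0],[[0.6,0,-0.25],[0,0,0],0]]}}

```text
t: 3.28
eef_pos: [0.6393, -0.0592, 0.1622]
orientation: [-0.24, 2.797, 0.042]
ft_force: [0.5, 0.8, 0.3]
finger_gap: 0.0001
grip_force: 0.0
```

```bash
cat > st.py <<'E'
from fit import *
v=np.load('v.npy');s=bot.sense()
M=stoneR(v);p=np.array(s['eef_pos']);o=R.from_rotvec(s['orientation']).as_matrix()
print('t',s['t'],'tcp in stone frame mm',((p-hold(v,[0,0,0])[0])@M*1000).round(1),'tcp',p.round(4))
print('tool axes in stone frame\n',(M.T@o).round(3));print('F stone',(np.array(s['ft_force'])@M).round(2),'M stone',(np.array(s['moment'])@M).round(2),'gap',s['finger_gap'],s['grip_force'])
E
python3 st.py
```

```text
t 3.2833 tcp in stone frame mm [  15.3 -143.5   59.2] tcp [ 0.6393 -0.0592  0.1622]
tool axes in stone frame
 [[-1.    -0.002 -0.001]
 [-0.002  1.     0.002]
 [ 0.001  0.002 -1.   ]]
F stone [0.68 0.72 0.12] M stone [ 0.02  0.39 -0.02] gap 9.9143980219761e-05 0.0
```

{"method": "servo_tool", "body": {"rows": [[[0,0,-0.3],[0,0,0],0],[[0,0,-0.3],[0,0,0],0],[[0,0,-0.3],[0,0,0],0]]}}

```text
t: 3.53
eef_pos: [0.6339, -0.0598, 0.1167]
orientation: [-0.239, 2.804, 0.042]
ft_force: [0.5, 0.1, 0.8]
finger_gap: 0.0003
grip_force: 0.0
```

{"method": "servo_tool", "body": {"rows": [[[-0.006,0.033,0],[0,0,0],0],[[-0.011,0.066,0],[0,0,0],0],[[-0.017,0.099,0],[0,0,0],0],[[-0.017,0.099,0],[0,0,0],0]]}}

```text
t: 3.87
eef_pos: [0.6346, -0.043, 0.1207]
orientation: [-0.242, 2.795, 0.042]
ft_force: [0.3, -0.4, -0.7]
finger_gap: -0.0002
grip_force: 0.0
```

{"method": "servo_tool", "body": {"rows": [[[-0.003,0.016,0],[0,0,0],0],[[-0.006,0.033,0],[0,0,0],0],[[-0.009,0.049,0],[0,0,0],0],[[-0.011,0.066,0],[0,0,0],0]]}}

```text
t: 4.2
eef_pos: [0.633, -0.0375, 0.1194]
orientation: [-0.235, 2.797, 0.037]
ft_force: [-0.4, -3.8, 2.0]
finger_gap: 0.0001
grip_force: 1.6
```

{"method": "servo_tool", "body": {"rows": [[[-0.003,0.02,0],[0,0,0],0],[[-0.007,0.04,0],[0,0,0],0],[[-0.01,0.06,0],[0,0,0],0],[[-0.013,0.08,0],[0,0,0],0]]}}

```text
t: 4.53
eef_pos: [0.6309, -0.0238, 0.119]
orientation: [-0.237, 2.797, 0.039]
ft_force: [0.2, -4.3, 1.9]
finger_gap: 0.0002
grip_force: 1.7
```

```bash
python3 st.py
```

```text
t 4.5333 tcp in stone frame mm [  -1.2 -107.3   19.2] tcp [ 0.6309 -0.0238  0.119 ]
tool axes in stone frame
 [[-1. -0. -0.]
 [-0.  1. -0.]
 [ 0. -0. -1.]]
F stone [ 0.09 -4.31  1.94] M stone [-0.71  0.25 -0.01] gap 0.00015524102094576742 1.6792041482403874
```

{"method": "servo_tool", "body": {"rows": [[[-0.002,0.01,0],[0,0,0],0],[[-0.003,0.02,0],[0,0,0],0],[[-0.005,0.03,0],[0,0,0],0]]}}

```text
t: 4.78
eef_pos: [0.6301, -0.0189, 0.1189]
orientation: [-0.238, 2.797, 0.04]
ft_force: [1.0, -2.8, 2.0]
finger_gap: -0.0003
grip_force: 1.6
```

{"method": "servo_tool", "body": {"rows": [[[-0.001,0.007,0],[0,0,0],0],[[-0.002,0.013,0],[0,0,0],0]]}}

```text
t: 4.95
eef_pos: [0.6298, -0.017, 0.1189]
orientation: [-0.238, 2.797, 0.04]
ft_force: [1.3, -3.0, 2.1]
finger_gap: -0.0002
grip_force: 1.5
```

{"method": "servo_tool", "body": {"rows": [[[-0.001,0.007,0],[0,0,0],0],[[-0.002,0.013,0],[0,0,0],0]]}}

```text
t: 5.12
eef_pos: [0.6297, -0.0167, 0.119]
orientation: [-0.236, 2.797, 0.037]
ft_force: [1.6, -6.2, 1.3]
finger_gap: -0.0002
grip_force: 3.1
```

{"method": "servo_tool", "body": {"rows": [[[-0.001,0.007,0],[0,0,0],0],[[-0.002,0.013,0],[0,0,0],0]]}}

```text
t: 5.28
eef_pos: [0.6296, -0.0166, 0.119]
orientation: [-0.233, 2.797, 0.034]
ft_force: [2.5, -8.6, 1.0]
finger_gap: -0.0
grip_force: 4.3
```

{"method": "servo_tool", "body": {"rows": [[[-0.001,0.007,0],[0,0,0],0],[[-0.003,0.015,0],[0,0,0],0],[[-0.003,0.015,0],[0,0,0],0]]}}

```text
t: 5.53
eef_pos: [0.6296, -0.0166, 0.1191]
orientation: [-0.23, 2.796, 0.031]
ft_force: [2.2, -10.1, 0.3]
finger_gap: -0.0004
grip_force: 5.1
```

```bash
python3 st.py
```

```text
t 5.5333 tcp in stone frame mm [ -1.2 -99.9  19.3] tcp [ 0.6296 -0.0166  0.1191]
tool axes in stone frame
 [[-1.     0.003  0.001]
 [ 0.003  1.    -0.007]
 [-0.001 -0.007 -1.   ]]
F stone [  0.53 -10.28   0.12] M stone [-2.19  0.18 -0.05] gap -0.0004260748324654247 5.09797351234738
```

The jaw stopped dead and the force rose from 3 to 10 N, so it is bearing snugly on the stone. Now I back off and go to the flattener.

{"method": "servo_tool", "body": {"rows": [[[0.023,-0.133,0],[0,0,0],0],[[0.023,-0.133,0],[0,0,0],0],[[0.023,-0.133,0.55],[0,0,0],0],[[0.023,-0.133,0.55],[0,0,0],0],[[0.023,-0.133,0.55],[0,0,0],85]]}}

```text
t: 5.95
eef_pos: [0.6363, -0.0286, 0.2092]
orientation: [-0.24, 2.783, 0.041]
ft_force: [0.9, -0.4, 0.9]
finger_gap: 0.0109
grip_force: 0.0
```

{"method": "servo_tool", "body": {"rows": [[[-0.8,0.4,0],[-0.018,0.105,0.005],85],[[-0.8,0.4,0],[-0.018,0.105,0.005],85],[[-0.8,0.4,0],[-0.018,0.105,0.005],85],[[-0.8,0.4,0],[-0.018,0.105,0.005],85],[[-0.8,0.4,0],[-0.018,0.105,0.005],85]]}}

```text
t: 6.37
eef_pos: [0.509, 0.0335, 0.2006]
orientation: [0.302, -3.123, -0.008]
ft_force: [-0.5, 0.9, 0.4]
finger_gap: 0.0722
grip_force: 0.0
```

```bash
cat > tc.py <<'E'
from fit import *
s=bot.sense();o=R.from_rotvec(s['orientation']).as_matrix();print(s['t'],s['eef_pos'].round(4),'tool y yaw',np.arctan2(-o[0,1],o[1,1]),'tool z',o[:,2].round(3),s['finger_gap'])
E
python3 tc.py
python3 - <<'E'
from fit import *
t=grab('top');s=grab('scene');p0=np.load('p.npy');q=np.load('q.npy');v=np.load('v.npy')
fe=rect(.032,.04,.009)+rect(.028,.012,.043)
for n,i in(('top',t),('scene',s)):print(n,refine(q,flat,fe,[i]))
# jaw check image
k=1;a=s['pixels'][180:240,310:390,::-1];cv2.imwrite('pics/jaw2.png',cv2.resize(a,(480,360),interpolation=cv2.INTER_CUBIC))
E
```

```text
6.3667 [0.509  0.0335 0.2006] tool y yaw 0.19281101783398294 tool z [-0.004  0.005 -1.   ] 0.07220454678335703
top [0.49548424 0.1568391  0.53908049]
scene [0.45570314 0.05752578 0.20822013]
```

View pics/jaw2.png

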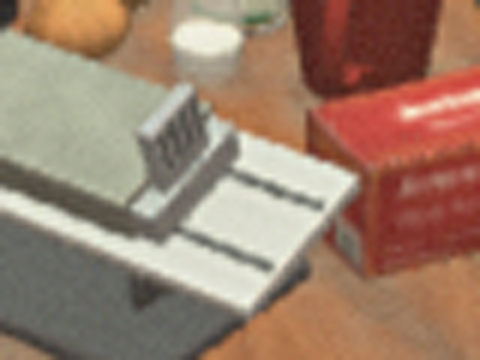

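The picture shows the jaw closed against the stone's end. Next I go over the flattener.

{"method": "servo_tool", "body": {"rows": [[[-0.343,0.15,-0.5],[0,0,0],55],[[-0.343,0.15,-0.5],[0,0,0],55],[[-0.343,0.15,-0.5],[0,0,0],55],[[-0.343,0.15,-0.5],[0,0,0],55]]}}

```text
t: 6.8
eef_pos: [0.457, 0.051, 0.1237]
orientation: [0.29, -3.12, -0.004]
ft_force: [0.7, -0.2, 0.4]
finger_gap: 0.055
grip_force: 0.0
```

```bash
python3 tc.py
```

```text
6.8 [0.457  0.051  0.1237] tool y yaw 0.18514322807629804 tool z [-0.008  0.002 -1.   ] 0.05504593582513876
```

{"method": "servo_tool", "body": {"rows": [[[0.003,0.033,-0.25],[0,0,0],55],[[0.003,0.033,-0.45],[0,0,0],55],[[0.003,0.033,-0.62],[0,0,0],55],[[0.003,0.033,-0.72],[0,0,0],55],[[0.003,0.033,-0.72],[0,0,0],55],[[0.003,0.033,-0.72],[0,0,0],55]]}}

```text
t: 7.3
eef_pos: [0.4629, 0.0555, 0.0184]
orientation: [-0.287, 3.127, 0.003]
ft_force: [0.4, 0.7, 0.2]
finger_gap: 0.055
grip_force: 0.0
```

```bash
python3 tc.py
python3 - <<'E'
from h import *
s=grab('scene');a=s['pixels'][170:290,220:360,::-1];cv2.imwrite('pics/g1.png',cv2.resize(a,(700,600),interpolation=cv2.INTER_CUBIC))
E
```

```text
7.3 [0.4629 0.0555 0.0184] tool y yaw 0.18314924735136937 tool z [ 0.001  0.002 -1.   ] 0.055046421641919925
```

View pics/g1.png

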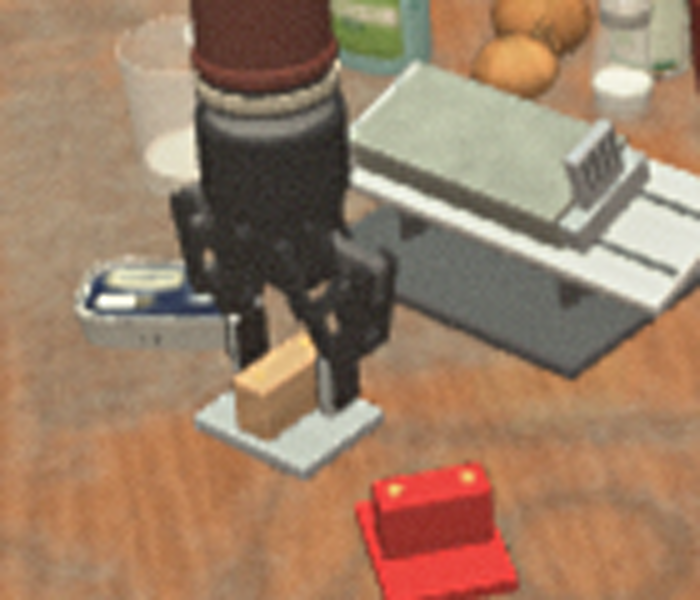

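The fingers straddle the ridge on both sides, a few mm too far in +x. I'll nudge back and close.

{"method": "servo_tool", "body": {"rows": [[[-0.036,0,-0.02],[0,0,0],55],[[-0.036,0,-0.02],[0,0,0],55],[[-0.036,0,-0.02],[0,0,0],18],[[-0.036,0,-0.02],[0,0,0],18],[[-0.036,0,-0.02],[0,0,0],18],[[-0.036,0,-0.02],[0,0,0],18],[[-0.036,0,-0.02],[0,0,0],18],[[-0.036,0,-0.02],[0,0,0],18]], "newtons": 80}}

```text
t: 8.02
eef_pos: [0.456, 0.0565, 0.0161]
orientation: [-0.291, 3.127, 0.004]
ft_force: [-0.9, -0.2, 5.3]
finger_gap: 0.0224
grip_force: 79.0
```

```bash
python3 tc.py
```

```text
8.0167 [0.456  0.0565 0.0161] tool y yaw 0.18527712961073697 tool z [ 0.001  0.003 -1.   ] 0.022425967425721092
```

{"method": "servo_tool", "body": {"rows": [[[0,0,0.1],[0,0,0],18],[[0,0,0.35],[0,0,0],18],[[0,0,0.6],[0,0,0],18],[[0,0,0.9],[0,0,0],18],[[0,0,0.95],[0,0,0],18],[[0,0,0.95],[0,0,0],18]]}}

```text
t: 8.52
eef_pos: [0.4578, 0.0568, 0.1612]
orientation: [-0.29, 3.12, 0.005]
ft_force: [1.1, -0.8, -1.6]
finger_gap: 0.0226
grip_force: 78.8
```

```bash
python3 tc.py
python3 - <<'E'
from fit import *
s=bot.sense();print(s['ft_force'],s['moment'],s['grip_force'])
p=s['eef_pos'];o=R.from_rotvec(s['orientation']).as_matrix()
B=o@np.diag([-1,1,-1.]) # plate frame if aligned
im=grab('scene');t=grab('top')
# plate params: offset along plate x, dz , pitch about grip y, in tool-aligned plate frame
def fn(q,L): return p+B@(R.from_euler('yz',[q[2],q[3]]).as_matrix()@(np.atleast_2d(L)-[0,0,.033]).T+np.array([q[0],0,.0169+q[1]])[:,None]).T.__class__(0) if 0 else p+((R.from_euler('y',q[2]).as_matrix()@(np.atleast_2d(L)-[0,0,.033]).T).T+[q[0],0,.0169+q[1]])@B.T
E=rect(.032,.04,.009)[1:]+[((-.032,-.04,0),(-.032,.04,0)),((-.032,-.04,0),(.032,-.04,0))]
E=[((-.032,.04,.009),(-.032,-.04,.009)),((-.032,-.04,.009),(.032,-.04,.009)),((-.032,-.04,0),(-.032,.04,0)),((-.032,-.04,0),(.032,-.04,0))]
for sg in(1.6,1.):
    print(minimize(score,[0,0,0],(fn,E,[(im,grad(im,sg))]),method='Nelder-Mead',options=dict(initial_simplex=[[0,0,0],[.004,0,0],[0,.004,0],[0,0,.06]])).x)
q=minimize(score,[0,0,0],(fn,E,[(im,grad(im,1.))]),method='Nelder-Mead',options=dict(initial_simplex=[[0,0,0],[.004,0,0],[0,.004,0],[0,0,.06]])).x
c=proj(im,fn([0,0,0],[0,0,0]))[0].astype(int);x0,y0=c-[45,40];out=[]
for Q in([0,0,0],q):
    a=cv2.resize(im['pixels'][y0:y0+70,x0:x0+90,::-1],None,fx=4.3,fy=4.3,interpolation=cv2.INTER_CUBIC)
    for e in E:
        u=((proj(im,fn(Q,e))-[x0,y0]+.5)*4.3).astype(int);cv2.line(a,tuple(u[0].tolist()),tuple(u[1].tolist()),(0,0,255),1)
    out.append(a)
cv2.imwrite('pics/held.png',np.hstack(out))
E
```

```text
8.5167 [0.4578 0.0568 0.1612] tool y yaw 0.18524458175058406 tool z [ 0.008  0.004 -1.   ] 0.022567521033672867
[ 1.05945589 -0.78035074 -1.61869073] [-0.06284854  0.00055824 -0.07338681] 78.77126097679138
[ 0.00081427  0.00908569 -0.03465052]
[-0.00055656  0.0019537  -0.06794746]
```

View pics/held.png

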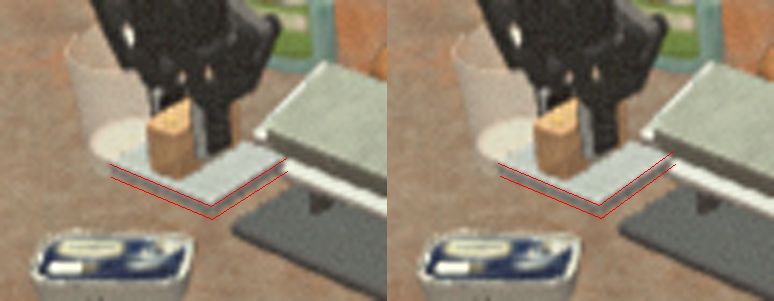

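The plate hangs level and unslipped in the grip, and its overlaid outline matches. Next is a hover over the stone, tilted to match.

{"method": "servo_tool", "body": {"rows": [[[0.1,0,0.25],[0.018,-0.105,-0.005],18],[[0.4,0.16,0.25],[0.018,-0.105,-0.005],18],[[0.7,0.16,0.25],[0.018,-0.105,-0.005],18],[[0.94,0.16,0.15],[0.018,-0.105,-0.005],18],[[0.94,0.16,0.1],[0.018,-0.105,-0.005],18],[[0.94,0.16,0.02],[0.018,-0.105,-0.005],18],[[0.94,0.16,0.02],[0.018,-0.105,-0.005],18],[[0.94,0.16,0.02],[0.018,-0.105,-0.005],18]]}}

```text
t: 9.28
eef_pos: [0.5942, 0.0801, 0.1574]
orientation: [-0.239, 2.805, 0.039]
ft_force: [-0.0, -1.0, -1.4]
finger_gap: 0.0227
grip_force: 78.7
```

```bash
python3 st.py
```

```text
t 9.2833 tcp in stone frame mm [-6.3  1.4 61.6] tcp [0.5942 0.0801 0.1574]
tool axes in stone frame
 [[-1.    -0.001 -0.009]
 [-0.001  1.     0.   ]
 [ 0.009  0.    -1.   ]]
F stone [-0.64 -0.99 -1.22] M stone [-0.03  0.46  0.03] gap 0.022661009045540564 78.70272159576416
```

{"method": "servo_tool", "body": {"rows": [[[0.06,0.01,-0.11],[0,0,0],18],[[0.121,0.017,-0.2],[0,0,0],18],[[0.121,0.017,-0.223],[0,0,0],18],[[0.121,0.017,-0.223],[0,0,0],18],[[0.121,0.017,-0.223],[0,0,0],18],[[0.121,0.017,-0.223],[0,0,0],18]]}}

```text
t: 9.78
eef_pos: [0.6144, 0.083, 0.1282]
orientation: [-0.238, 2.797, 0.04]
ft_force: [-0.5, -0.7, -1.1]
finger_gap: 0.0226
grip_force: 78.7
```

```bash
python3 st.py;  python3 - <<'E'
from h import *
s=grab('scene');a=s['pixels'][150:240,270:380,::-1];cv2.imwrite('pics/h1.png',cv2.resize(a,(733,600),interpolation=cv2.INTER_CUBIC))
E
```

```text
t 9.7833 tcp in stone frame mm [ 3.5  0.8 27.3] tcp [0.6144 0.083  0.1282]
tool axes in stone frame
 [[-1.    -0.001 -0.   ]
 [-0.001  1.     0.   ]
 [ 0.     0.    -1.   ]]
F stone [-0.96 -0.61 -0.8 ] M stone [ 0.02  0.41 -0.03] gap 0.02264893781057447 78.70242476463318
```

View pics/h1.png

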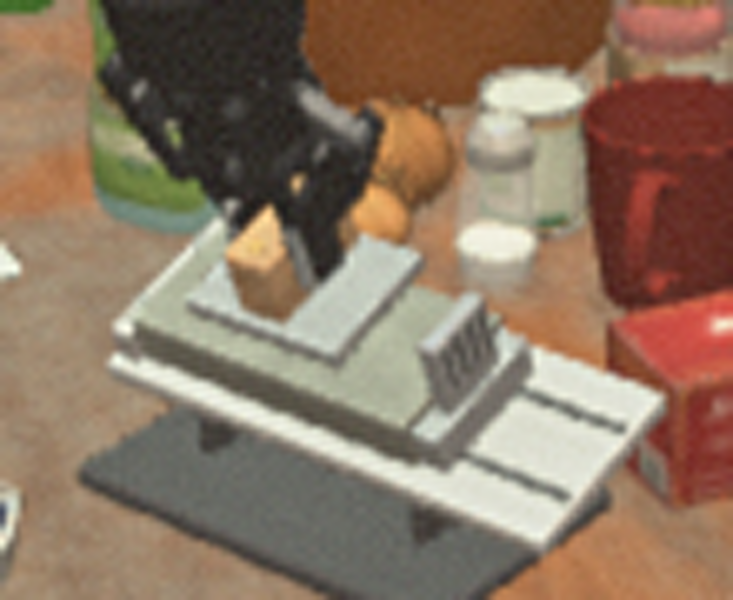

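{"method": "servo_tool", "body": {"rows": [[[-0.004,0,-0.025],[0,0,0],18],[[-0.007,0,-0.052],[0,0,0],18],[[-0.007,0,-0.052],[0,0,0],18],[[-0.007,0,-0.052],[0,0,0],18]]}}

```text
t: 10.17
eef_pos: [0.6132, 0.083, 0.1192]
orientation: [-0.238, 2.799, 0.04]
ft_force: [-0.7, -0.2, -1.1]
finger_gap: 0.0227
grip_force: 78.7
```

```bash
python3 st.py
```

```text
t 10.1667 tcp in stone frame mm [-0.7  1.  19.3] tcp [0.6132 0.083  0.1192]
tool axes in stone frame
 [[-1.    -0.001 -0.002]
 [-0.001  1.     0.   ]
 [ 0.002  0.    -1.   ]]
F stone [-1.05 -0.07 -0.78] M stone [-0.03  0.44 -0.03] gap 0.022728127908883303 78.7022316455841
```

{"method": "servo_tool", "body": {"rows": [[[0.002,0,-0.006],[0,0,0],18],[[0.004,0.001,-0.013],[0,0,0],18],[[0.004,0.001,-0.013],[0,0,0],18]]}}

```text
t: 10.42
eef_pos: [0.6142, 0.0832, 0.1174]
orientation: [-0.238, 2.798, 0.04]
ft_force: [-0.4, -0.0, -0.9]
finger_gap: 0.0221
grip_force: 78.7
```

{"method": "servo_tool", "body": {"rows": [[[0.002,0,-0.006],[0,0,0],18],[[0.002,0,-0.006],[0,0,0],18],[[0.002,0,-0.006],[0,0,0],18]]}}

```text
t: 10.67
eef_pos: [0.6145, 0.0831, 0.1166]
orientation: [-0.238, 2.798, 0.04]
ft_force: [0.2, -0.6, -1.3]
finger_gap: 0.0228
grip_force: 78.7
```

```bash
python3 st.py
```

```text
t 10.6667 tcp in stone frame mm [-0.3  1.  16.4] tcp [0.6145 0.0831 0.1166]
tool axes in stone frame
 [[-1.    -0.001 -0.001]
 [-0.001  1.     0.   ]
 [ 0.001  0.    -1.   ]]
F stone [-0.37 -0.61 -1.3 ] M stone [0.   0.52 0.02] gap 0.022807391146190095 78.70217442512512
```

{"method": "servo_tool", "body": {"rows": [[[0.001,0,-0.003],[0,0,0],18],[[0.002,0,-0.006],[0,0,0],18],[[0.002,0,-0.006],[0,0,0],18]]}}

```text
t: 10.92
eef_pos: [0.6149, 0.0832, 0.1159]
orientation: [-0.238, 2.798, 0.04]
ft_force: [-0.4, -0.8, -0.9]
finger_gap: 0.0226
grip_force: 78.8
```

{"method": "servo_tool", "body": {"rows": [[[0.001,0,-0.003],[0,0,0],18],[[0.002,0,-0.006],[0,0,0],18],[[0.002,0,-0.006],[0,0,0],18]]}}

```text
t: 11.17
eef_pos: [0.615, 0.0832, 0.1157]
orientation: [-0.238, 2.797, 0.04]
ft_force: [-3.3, 0.6, 4.9]
finger_gap: 0.0225
grip_force: 79.7
```

```bash
python3 st.py
```

```text
t 11.1667 tcp in stone frame mm [-0.1  1.  15.4] tcp [0.615  0.0832 0.1157]
tool axes in stone frame
 [[-1.    -0.001 -0.001]
 [-0.001  1.     0.   ]
 [ 0.001  0.    -1.   ]]
F stone [-1.37  1.14  5.62] M stone [-0.14  0.86 -0.02] gap 0.02250420257209455 79.7330117225647
```

{"method": "servo_tool", "body": {"rows": [[[0.001,0,-0.002],[0,0,0],18],[[0.001,0,-0.004],[0,0,0],18],[[0.001,0,-0.004],[0,0,0],18]]}}

```text
t: 11.42
eef_pos: [0.615, 0.0833, 0.1157]
orientation: [-0.238, 2.797, 0.04]
ft_force: [-5.5, -0.3, 8.9]
finger_gap: 0.023
grip_force: 80.5
```

```bash
cat > avg.py <<'E'
from fit import *
v=np.load('v.npy');M=stoneR(v);A=[]
for i in range(8):
    bot.get_image('top');s=bot.sense();A.append(np.r_[np.array(s['ft_force'])@M,np.array(s['moment'])@M,s['grip_force'],s['finger_gap']*1e3])
print(np.mean(A,0).round(3),np.std(A,0).round(2))
E
python3 st.py;python3 avg.py
```

```text
t 11.4167 tcp in stone frame mm [-0.1  1.  15.3] tcp [0.615  0.0833 0.1157]
tool axes in stone frame
 [[-1.    -0.001 -0.   ]
 [-0.001  1.     0.   ]
 [ 0.     0.    -1.   ]]
F stone [-2.22  0.62 10.25] M stone [-0.18  1.01  0.01] gap 0.022999250266955856 80.53669095039368
[-1.9420e+00  6.2800e-01  1.0056e+01 -1.7400e-01  1.0030e+00 -3.2000e-02
  8.0536e+01  2.2686e+01] [0.44 0.62 0.31 0.02 0.01 0.04 0.   0.21]
```

Contact comes at the expected height with about 10 N. The moments put the pressure nearer the lower -y corner, so I turn slightly to comply and check.

{"method": "servo_tool", "body": {"rows": [[[0,0,0],[-0.0035,0.0026,-0.001],18],[[0,0,0],[-0.0035,0.0026,-0.001],18],[[0,0,0],[-0.0035,0.0026,-0.001],18]]}}

```text
t: 12.07
eef_pos: [0.6151, 0.0832, 0.1159]
orientation: [-0.237, 2.806, 0.025]
ft_force: [-7.1, -1.9, 8.9]
finger_gap: 0.0227
grip_force: 80.4
```

```bash
python3 st.py;python3 avg.py
```

```text
t 12.0667 tcp in stone frame mm [ 0.1  0.9 15.4] tcp [0.6151 0.0832 0.1159]
tool axes in stone frame
 [[-1.    -0.001 -0.01 ]
 [-0.001  1.    -0.01 ]
 [ 0.01  -0.01  -1.   ]]
F stone [-4.   -0.66 10.78] M stone [ 0.34  0.71 -0.02] gap 0.022659886652197942 80.42157053947449
[-2.6920e+00 -4.1700e-01  1.0602e+01  3.6000e-01  7.2200e-01  3.9000e-02
  8.0422e+01  2.2702e+01] [0.52 0.44 0.4  0.03 0.02 0.01 0.   0.09]
```

{"method": "servo_tool", "body": {"rows": [[[0,0,0],[0.0015,-0.0009,0.0005],18],[[0,0,0],[0.0015,-0.0009,0.0005],18],[[0,0,0],[0.0015,-0.0009,0.0005],18]]}}

```text
t: 12.72
eef_pos: [0.6152, 0.0831, 0.1157]
orientation: [-0.237, 2.803, 0.032]
ft_force: [-5.5, -1.0, 8.6]
finger_gap: 0.0229
grip_force: 80.2
```

```bash
python3 st.py;python3 avg.py;python3 - <<'E'
from h import *
o=[]
for n,(x0,y0) in(('scene',(270,150)),('top',(260,160))):
    a=grab(n)['pixels'][y0:y0+90,x0:x0+110,::-1];o.append(cv2.resize(a,(400,327),interpolation=cv2.INTER_CUBIC))
cv2.imwrite('pics/fin.png',np.hstack(o))
E
```

```text
t 12.7167 tcp in stone frame mm [ 0.   0.8 15.3] tcp [0.6152 0.0831 0.1157]
tool axes in stone frame
 [[-1.    -0.001 -0.006]
 [-0.001  1.    -0.005]
 [ 0.006 -0.005 -1.   ]]
F stone [-2.44 -0.09  9.94] M stone [0.22 0.73 0.06] gap 0.02287530517739777 80.20220875740051
[-2.2520e+00 -1.8100e-01  9.8050e+00  2.5500e-01  7.6000e-01  4.2000e-02
  8.0241e+01  2.2758e+01] [0.36 0.79 0.87 0.02 0.03 0.03 0.01 0.14]
```

View pics/fin.png

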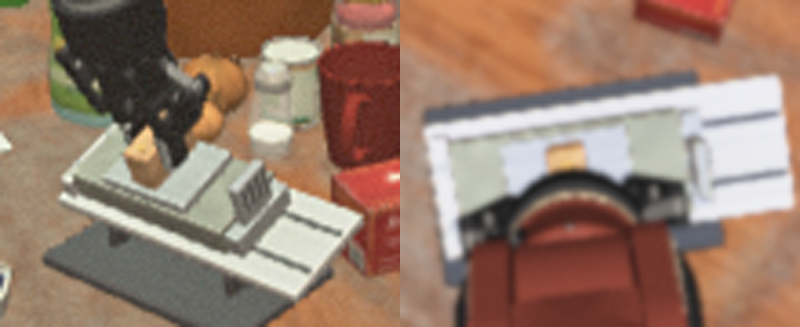

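Both views show the plate seated centrally on the stone with about 10 N on it, the centre of pressure well inside the plate, and the jaw still shut. I'm handing in.

```bash
python3 -c "
from station import bot
print(bot.close_job())"
```

```text
the job is handed in; nothing more can be done
None
```

I handed the job in at about 13 s, but no verdict came back: the clamp jaw bears on the stone's end (10 N felt, no further travel). The flattening plate lies tilted to match on the middle of the face, still gripped and pressed with about 10 N, and I touched nothing else on the worktop.

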